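Set a model eye against the flip stop

ROBOT

A 6-joint arm with a two-finger parallel gripper is mounted at the origin on the work surface. World frame = base frame: x ahead of the robot, y to its left, z up, the work surface at z = 0. Lengths are in m, angles in rad, forces in N, time in s.
With the tool pointing down it reaches from about 0.35 to 0.85 m from the base axis. Payload 8.1 kg.
Tool frame: the origin (TCP) lies on the centre line of the jaws, within the pads' length; the fingertips stand robot.tip_extent ahead of it and the grasp point (between the pads) lies 11 mm behind it (robot.tip_extent is the distance from the TCP to the fingertips, in m); y points along the fingers, z is the direction in which the jaws open and shut, and the axes are right-handed (so a half turn about y gives the same grasp; the last joint's range is limited). The gripper opens to 93 mm and grips with 3 to 60 N. Pads are 15 mm wide; open, the fingers measure 128 mm over their backs; the gripper's body (75 mm by 188 mm) begins 65 mm behind the grasp point.
Start: joints at [1.036, 0.13, 1.488, -0, 1.523, -0.085], TCP at [0.261, 0.54, 0.227] pointing down, gripper open.
Joint ranges: [-2.96, 2.96], [-0.89, 2.26], [0.02, 2.5], [-1.34, 4.48], [0, 2.73], [-2.66, 2.66]. Speed limits (rad/s): [2.39, 2.39, 2.79, 3.14, 3.14, 3.14].

INTERFACE

Orientations are given as a rotation vector (axis times angle).
In Python, from plant import monitor, optics, robot gives the robot as it stands.
- The arm moves only by the shell command python3 -m inch 'ROWS' [OPENING] [FORCE]. ROWS is JSON, a list that holds one entry, the list of rows, each a list of 6 numbers: the shift along the tool's x, y, z in mm, then the turn, a rotation vector about the tool's x, y, z in rad. A call has 1 to 8 rows; each row shifts and turns the commanded pose from where the row before left it, along the tool's axes as they then stand; what a row does not reach is not made up. A row lasts 1/8 s, in which the tool goes at most 62.5 mm and 10.7 degrees, less where a joint would pass 70% of its speed; a pose out of reach is approached as far as the arm can. A call is refused whole if a number of a shift passes 62.5 or a number of a turn 0.188, either way. A call with a gripper value outside its range is refused whole. OPENING is the finger opening in mm, from 0 to 93, set as the call begins (- or left out, the last holds). The fingers move at their own pace and stop on an object; FORCE is the grip in N (left out, the last holds). Time passes only in rows, so rows that do not move let the fingers close. It gives the time, the measured TCP pose, the force and the opening at its end, in the units of the state.
- monitor.read_state(): the state, without advancing time (a new reading comes with each control period).
- optics.read_camera(name): name is "scene" or "top" or "wrist"; returns a dict with "image" (480x640x3 uint8, blue, green, red), "fx", "fy", "cx", "cy" (pixels), "rvec" (rotation vector, rad) and "tvec" (3), from world to camera coordinates, as OpenCV has them. Camera axes: x right, y down, z forward; pixel columns grow to the right and rows downward; lengths in m; the calibration is good to about 2 mm. A picture is of the moment at which its call begins. There is no depth.
- robot.close_job(): hands the job in, once; it reports no verdict.
The state is a dict: "t": time; "q": joint angles; "dq": joint speeds; "joint_torque": joint torques, N m; "tool_pos": TCP position; "orientation": TCP orientation; "force": force on the tool from outside, world axes, zero at the start; "wrist_torque": the same for the moment, N m; "opening": finger opening in m.
Only numpy, scipy, OpenCV 4.12 (cv2) and the standard library are available. Lean on these libraries where they do the work, as an engineer would, in place of code of your own. Each camera call takes 0.05 s, during which the arm holds its last target.

TASK

On the guide bed used for checking the eye-measuring instrument, flip the hinged stop flag all the way down across the channel. Then slide the model-eye block along the channel until its front face meets the stop's rubber tip, press it home with about 10 newtons on the tip (never more than 15) for about a second, and back off slowly so that it stays bearing on the tip. Keep the block in its channel, leave the other things on the desk alone, and finish clear of everything.

Things in the scene. Friction and masses are not known exactly. Their poses are not given: they have to be found in the camera images.
- bed: Fixed aluminium guide bed, 100 mm wide (x), 360 mm long (y), lying on the desk; origin at the centre of its underside, y axis along its channel towards the stop. Channel floor 8 mm above the desk, between two fences 10 mm thick, 51 mm apart inside, tops 24 mm above the desk.
- stop_base: Fixed grey bracket of the flip stop; axes parallel to the bed's, origin on the channel's centre line at desk height, under the middle of the lowered flag. Hinge cheeks on the -x side, tops 52 mm above the desk; on the other fence a rest post 26 mm wide (y), 40 mm high. Its place along the bed varies. The block bears on its lowered flag's tip.
- stop_screw_axis (a point): Fixed point on the axis of the lowered stop's screw, 28 mm above the stop bracket's origin; bed's axes. With the flag down, the flat end of the screw's rubber tip (14 mm diameter) lies on the line through here along -y, 28 to 58 mm away: the screw's setting is unknown, so contact must be felt. The tip is sprung: 1 mm for each 6 N, bottoming after 4 mm.
- flag_hinge (a point): Middle of the flag's hinge axis, which runs along the bed's y: 43.5 mm to the -x side of the channel's centre line, 45 mm above the desk. The hinge is stiff: the flag stays where it is left and takes about 1 to 2.5 N at its free end to turn.
- flag (a joint): Angle (rad) of the steel flag: 0 upright, negative leaning away from the channel (to -x), 1.571 fully down, level across the channel (hard end). A bar 20 mm wide (y), 10 mm thick, reaching 108 mm from the hinge; down, its top is 50 mm above the desk and its last 25 mm overhang the far fence. A tongue on it, 26 to 61 mm from the hinge, then hangs 33 mm down into the channel and carries the screw.
- eye_block (a point): Centre of the black block of the model eye: 48 mm wide (x), 60 long (y, along the channel; front is +y), 30 high, loose on the channel floor, short of the stop; this point is 23 mm above the desk. On its top a 28 mm diameter lens tube, axis along y 25 mm above this point, from 26 mm behind to 20 mm ahead. 0.5 to 0.75 kg; sliding drag 1 to 7 N (unknown) adds to the push felt by a pusher.
- wipes_jar: Bystander: jar of lens wipes, 68 mm diameter, 85 mm high; origin at the centre of its underside.
- occluder: Bystander: flat black eye occluder paddle lying on the desk, 6 mm thick, 150 mm long; origin in the middle of its handle.
- lens_case: Bystander: closed grey lens case 120 x 75 x 28 mm; origin at the centre of its underside.
Not all that is in view belongs to the job. Leave any pink look-alike of the part that bears eye_block alone.

How it is judged:
On the way, in this order (a step that is already met when the one before it is completed fails the run):
1. the stop flag is all the way down (value of joint flag above 1.5 rad), for 0.2 s.
2. the block is pressed on the stop with 7 to 15 N for half a second (value of joint flag above 1.5 rad and contact force between model_eye and stop_base above 7 N), for 0.5 s.
At the end, for the whole second after the job is handed in: The flag is fully down (joint above 1.5 rad), the block stands on the channel floor (centre less than 27 mm above the desk) at rest (under 10 mm/s), its centre 54 to 91 mm before the stop's origin along the channel, and it still bears on the stop's tip (contact force above 0.2 N) (value of joint flag above 1.5 rad and contact force between model_eye and stop_base above 0.2 N and y of eye_block in the frame of stop_base between -0.091 and -0.054 m and z of eye_block in the frame of bed below 0.027 m and linear speed of model_eye below 0.01 m/s); the robot touches nothing.
It fails at once if the stop is loaded with more than 15 N by the block (contact force between model_eye and stop_base above 15 N).
It fails at once if the block is lifted out of its channel or tipped (z of eye_block in the frame of bed above 0.035 m or angle between eye_block's own z axis and vertical above 0.3 rad).
It fails at once if the jar is disturbed (moved over 20 mm) (distance of wipes_jar from where it was at the start of the episode above 0.02 m).
It fails at once if the occluder is disturbed (moved over 20 mm) (distance of occluder from where it was at the start of the episode above 0.02 m).
It fails at once if the lens case is disturbed (moved over 20 mm) (distance of lens_case from where it was at the start of the episode above 0.02 m).
It also fails if it takes over 70 s, if anything falls off the work surface, if the arm or the gripper's body presses on something with over 40 N, if the wrist force passes 120 N, or if a joint passes its speed limit or range.

## Working session

There is one attempt and no reset: what is moved stays moved. The work goes in short steps, Python scripts to look and compute and a shell command to move; the robot and the scene stay as the last step left them, time stands still between calls to the robot, and variables do not carry over. Pictures are saved under pics/ and viewed, and the job is handed in when it is done.

```bash
ls; mkdir -p pics; cat > h.py <<'E'
import numpy as np, cv2
from plant import monitor, optics, robot
def cam(n):
    c=optics.read_camera(n); c['R']=cv2.Rodrigues(np.array(c['rvec'],float))[0]; c['t']=np.array(c['tvec'],float).ravel(); return c
def ray(c,u,v,z):
    d=c['R'].T@np.array([(u-c['cx'])/c['fx'],(v-c['cy'])/c['fy'],1]); o=-c['R'].T@c['t']
    return o+d*(z-o[2])/d[2]
def proj(c,p):
    q=c['R']@np.array(p,float)+c['t']; return np.array([c['fx']*q[0]/q[2]+c['cx'],c['fy']*q[1]/q[2]+c['cy']])
E
python3 - <<'E'
from h import *
for n in ['scene','top','wrist']:
    c=cam(n); cv2.imwrite(f'pics/{n}0.png',c['image']); print(n,c['fx'],-c['R'].T@c['t'])
s=monitor.read_state(); print(s); print(robot.tip_extent)
print(cv2.Rodrigues(np.array(s['orientation']))[0])
E
```

```text
pics
scene 438.3953243249904 [1.06036837 0.59439376 0.6043838 ]
top 585.7804537054235 [ 0.42502153 -0.0192343   1.30008984]
wrist 367.0970860138912 [0.18995442 0.57555902 0.38342146]
{'t': 0.15, 'q': array([ 1.03560631e+00,  1.30999041e-01,  1.48900878e+00, -3.49872444e-05,
        1.52300661e+00, -8.54163963e-02]), 'dq': array([ 0.00058248, -0.00358987, -0.00368365,  0.00064546,  0.00045663,
        0.00111647]), 'joint_torque': array([ 3.25751344e-04, -5.60469317e+01, -4.92338490e+01,  7.67630269e-02,
        3.06205906e-02, -1.15189437e-04]), 'tool_pos': array([0.26064094, 0.53996202, 0.22583281]), 'orientation': array([-1.54323606,  0.35309369, -0.35245954]), 'force': array([ 0.54136576,  0.27039483, -0.35346023]), 'wrist_torque': array([0.01625584, 0.076506  , 0.00938542]), 'opening': 0.09290960751220591}
0.008
[[ 9.00546254e-01 -6.95050215e-04  4.34759660e-01]
 [-4.34760207e-01 -1.24079269e-03  9.00545403e-01]
 [-8.64776701e-05 -9.99998989e-01 -1.41957138e-03]]
```

View pics/scene0.png

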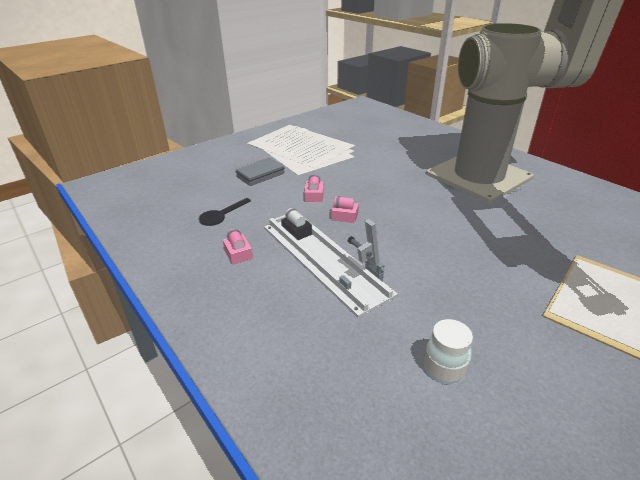

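View pics/top0.png

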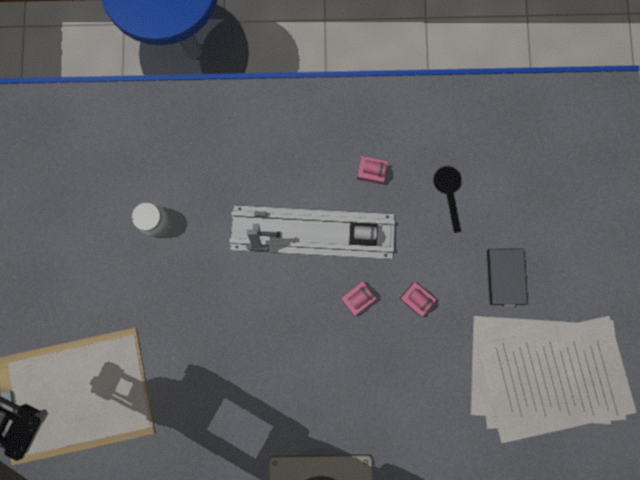

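The top view shows the bed at (230-395, 207-258). The grey stop with its upright flag is at (260, 235) and the black block at (364, 233). There are three pink look-alikes of the block, at (373,170), (359,298) and (419,299). The black block in the channel fits the description. I'll confirm it in an enlarged crop and measure.

```bash
python3 - <<'E'
from h import *
c=cam('top'); im=c['image']
cv2.imwrite('pics/top_crop.png',cv2.resize(im[195:270,220:410],None,fx=4.2,fy=4.2,interpolation=cv2.INTER_CUBIC))
s=cam('scene')['image']
cv2.imwrite('pics/scene_crop.png',cv2.resize(s[190:320,250:410],None,fx=4.6,fy=4.6,interpolation=cv2.INTER_CUBIC))
g=cv2.cvtColor(im,cv2.COLOR_BGR2GRAY)
m=np.zeros_like(g); roi=g[190:275,215:410]; 
for th in (140,150,165):
    mm=(roi>th).astype(np.uint8); mm=cv2.morphologyEx(mm,cv2.MORPH_CLOSE,np.ones((9,9)))
    cs,_=cv2.findContours(mm,cv2.RETR_EXTERNAL,cv2.CHAIN_APPROX_NONE); k=max(cs,key=cv2.contourArea)
    b=cv2.boxPoints(cv2.minAreaRect(k))+[215,190]
    P=[ray(c,u,v,.016)[:2] for u,v in b]
    print(th,b.round(1).tolist(),np.round(P,4).tolist(),[np.linalg.norm(P[i]-P[i-1]).round(4) for i in range(4)],np.mean(P,0))
E
```

```text
140 [[229.4, 249.0], [231.8, 205.1], [394.0, 214.0], [391.6, 257.9]] [[0.549, 0.1926], [0.647, 0.1876], [0.6207, -0.1722], [0.5234, -0.1638]] [np.float64(0.3573), np.float64(0.0982), np.float64(0.3607), np.float64(0.0976)] [0.5850126  0.01104159]
150 [[229.5, 248.8], [231.9, 205.2], [394.0, 214.2], [391.6, 257.8]] [[0.5495, 0.1924], [0.6469, 0.1874], [0.6203, -0.1722], [0.5236, -0.1638]] [np.float64(0.3572), np.float64(0.0976), np.float64(0.3606), np.float64(0.097)] [0.58505663 0.01095536]
165 [[261.2, 225.0], [266.0, 224.0], [268.7, 237.5], [263.9, 238.4]] [[0.6013, 0.1222], [0.6032, 0.1115], [0.5731, 0.1057], [0.5712, 0.1163]] [np.float64(0.0307), np.float64(0.0108), np.float64(0.0307), np.float64(0.0108)] [0.58721033 0.11395212]
```

View pics/top_crop.png

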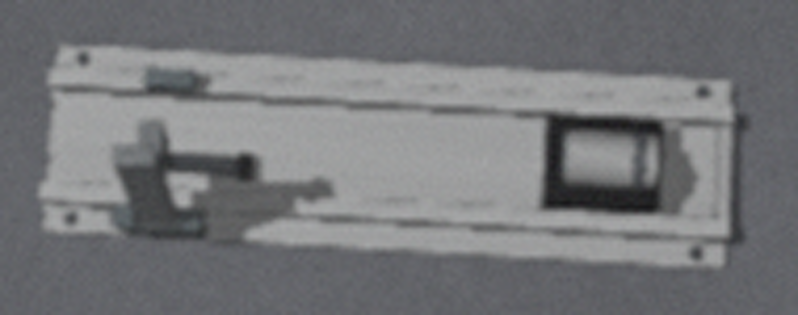

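View pics/scene_crop.png

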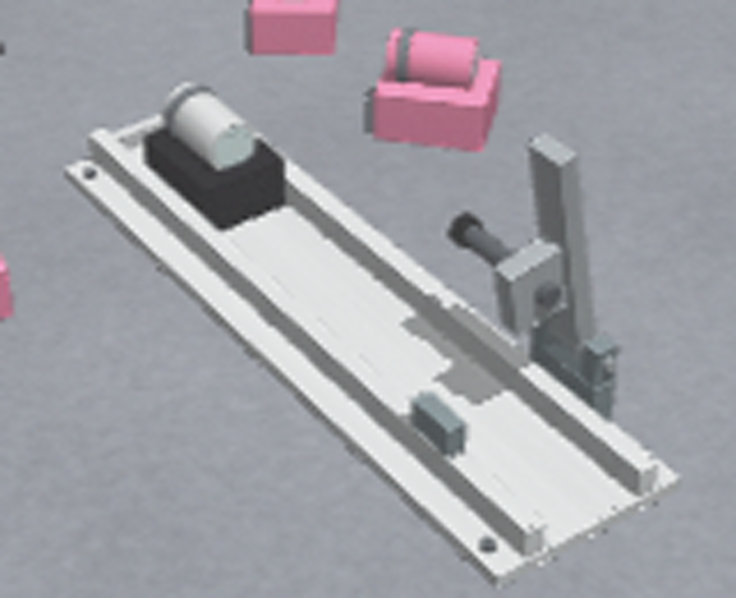

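The crops show bed, channel and stop. The flag is near upright on the robot side, and the black block with its white tube is at the far (-y) end of the channel. That black block is the one meant: it's in the channel and not pink.

```bash
python3 - <<'E'
from h import *
c=cam('top'); im=c['image']
def crop(u,v): return (u/4.2+220-.4,v/4.2+195-.4)
# plate corners at z=8mm
C=[ray(c,*crop(u,v),.008)[:2] for u,v in [(58,45),(733,80),(724,267),(42,231)]]
o=np.mean(C,0); ey=(C[0]+C[3]-C[1]-C[2]); ey/=np.linalg.norm(ey); ex=np.array([ey[1],-ey[0]])
print('corners',np.round(C,4).tolist(),'o',o,'ey',ey,[np.linalg.norm(C[i]-C[i-1]).round(4) for i in range(4)])
B=lambda p:np.round([(p[:2]-o)@ex*1000,(p[:2]-o)@ey*1000],1)
for n,u,v,z in [('post L',146,80,.04),('post R',197,80,.04),('cheek L',118,222,.052),('cheek R',204,222,.052),('blk TL',546,116,.038),('blk BL',542,208,.038),('blk TR',664,122,.038),('blk BR',660,211,.038),('flag TL',114,158,.153),('flag TR',163,155,.153),('screw tip',252,167,.1),('jar',0,0,0)]:
    print(n,B(ray(c,*crop(u,v),z)))
s=cam('scene')
def sc(u,v): return (u/4.6+250-.4,v/4.6+190-.4)
for n,u,v,z in [('post top',437,408,.04),('flag top',555,150,.153),('blk FR',283,180,.038),('blk FL',225,200,.038),('blk RL',146,155,.038)]:
    print('scene',n,B(ray(s,*sc(u,v),z)))
for n,(u,v) in dict(jar=(148,215)).items(): print(n,ray(c,u,v,.085))
E
```

```text
corners [[0.6479, 0.1853], [0.6226, -0.1735], [0.5234, -0.1656], [0.5484, 0.1934]] o [0.58559245 0.00989759] ey [0.06988168 0.99755529] [np.float64(0.0998), np.float64(0.3596), np.float64(0.0996), np.float64(0.3599)]
post L [ 28.7 126.8]
post R [ 30.1 100.4]
cheek L [-46.9 134.5]
cheek R [-44.6  90.6]
blk TL [ 21.1 -81.3]
blk BL [-26.8 -81.5]
blk TR [  21.1 -142.4]
blk BR [ -25.2 -142.2]
flag TL [-25.8 124.4]
flag TR [-23.2 101.4]
screw tip [-20.6  63.8]
jar [ 74.  213.7]
scene post top [ 29.8 113.6]
scene flag top [-22.8 118.7]
scene blk FR [-13.6 -66.3]
scene blk FL [ 18.8 -68.8]
scene blk RL [  29.8 -124.9]
jar [0.61714327 0.35318573 0.085     ]
```

Sizes check out: the bed measures 359.8 x 99.7 mm, the post is 26 mm wide, and the block 61 x 47 mm. The stop sits at bed y ≈ 113 and the block centre at y ≈ -112. Next I'll get the flag's lean from two views.

```bash
python3 - <<'E'
from h import *
c=cam('top'); s=cam('scene')
o=np.array([0.5856,0.0099]); ey=np.array([.0699,.99755]); ex=np.array([ey[1],-ey[0]])
i=c['image'][215:260,240:285]; cv2.imwrite('pics/flagtop.png',cv2.resize(i,None,fx=12,fy=12,interpolation=cv2.INTER_CUBIC))
i=s['image'][215:285,340:390]; cv2.imwrite('pics/flagsc.png',cv2.resize(i,None,fx=8,fy=8,interpolation=cv2.INTER_CUBIC))
# predicted flag end centre for various lean
for th in (-.4,-.2,0,.2,.4):
    x=-43.5+108*np.sin(th); z=45+108*np.cos(th)
    p=o+ex*x/1000+ey*.113; P=[p[0],p[1],z/1000]
    print(th,proj(c,P).round(1),((proj(c,P)-[240,215])*12).round(), proj(s,P).round(1),((proj(s,P)-[340,215])*8).round())
E
```

```text
-0.4 [250.9 263. ] [131. 576.] [393.1 213.8] [425.  -9.]
-0.2 [251.2 252.3] [135. 448.] [385.3 214.5] [362.  -4.]
0 [251.9 241.4] [142. 317.] [376.8 217.2] [294.  18.]
0.2 [252.7 230.7] [153. 189.] [367.9 221.9] [223.  55.]
0.4 [253.8 220.9] [166.  71.] [359.1 228.5] [153. 108.]
```

View pics/flagtop.png

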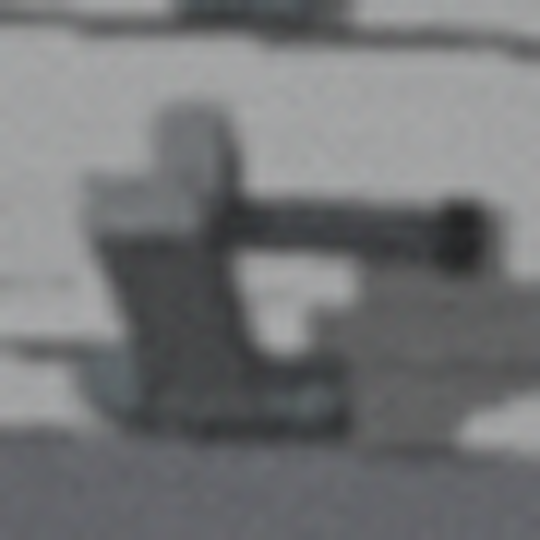

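View pics/flagsc.png

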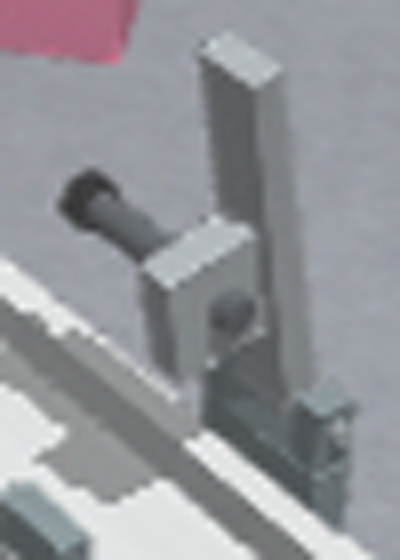

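The flag leans about +0.16 rad towards the channel in both views. I'll turn the tool into line with the bed, close the fingers, then go behind the flag.

```bash
python3 -m inch '[[[0,0,0,0,-0.127,0],[0,0,0,0,-0.127,0],[0,0,0,0,-0.126,0],[20,0,-25,0,0,0],[30,0,-40,0,0,0],[30,0,-40,0,0,0],[30,0,-40,0,0,0],[30,0,-40,0,0,0]]]' 0 20
python3 -m inch '[[[30,0,-40,0,0,0],[30,0,-40,0,0,0],[30,0,-40,0,0,0],[30,0,-40,0,0,0],[16,0,-48,0,0,0],[0,0,0,0,0,0]]]'
cat >> h.py <<'E'
o=np.array([0.5856,0.0099]); ey=np.array([.0699,.99755]); ex=np.array([ey[1],-ey[0]])
def st():
    s=monitor.read_state(); p=s['tool_pos']; d=p[:2]-o; f=s['force']
    R=cv2.Rodrigues(np.array(s['orientation']))[0]
    print('t %.2f bed xyz mm'%s['t'],np.round([d@ex*1000,d@ey*1000,p[2]*1000],1),'F bed',np.round([f[:2]@ex,f[:2]@ey,f[2]],2),'open',round(s['opening'],4),'toolx·ey %.3f tooly %s'%(R[:2,0]@ey,R[:,1].round(3)))
    return s
E
python3 -c "
from h import *; st()"
```

```text
t: 1.45
tool_pos: [0.3883, 0.3447, 0.2268]
orientation: [-1.57, 0.054, -0.055]
force: [0.8, 0.1, -0.2]
opening: 0.0174
t: 2.2
tool_pos: [0.5096, 0.1259, 0.2266]
orientation: [-1.571, 0.058, -0.058]
force: [-0.6, 0.5, -0.5]
opening: 0.0005
t 2.20 bed xyz mm [-84.  110.4 226.6] F bed [-0.65  0.48 -0.5 ] open 0.0005 toolx·ey -0.004 tooly [ 0.    -0.001 -1.   ]
```

```bash
python3 -m inch '[[[0,30,0,0,0,0],[0,35,2,0,0,0],[15,28,0.5,0,0,0],[15,0,0,0,0,0],[0,0,0,0,0,0]]]'
python3 -m inch '[[[6,0,0,0,0,0],[7,1,0,0,0,0],[7,1.7,0,0,0,0],[7,2,0,0,0,0],[6,2.7,0,0,0,0]]]'
python3 - <<'E'
from h import *
st(); cv2.imwrite('pics/s1.png',cam('scene')['image'][150:330,220:460].repeat(3,0).repeat(3,1))
E
```

```text
t: 2.82
tool_pos: [0.539, 0.1302, 0.1334]
orientation: [-1.57, 0.055, -0.054]
force: [0.1, -0.7, 0.3]
opening: 0.0009
t: 3.45
tool_pos: [0.5724, 0.1271, 0.1262]
orientation: [-1.57, 0.055, -0.055]
force: [0.5, 0.8, 0.6]
opening: 0.0007
t 3.45 bed xyz mm [-21.4 116.  126.2] F bed [0.47 0.79 0.6 ] open 0.0007 toolx·ey 0.000 tooly [ 0.  0. -1.]
```

View pics/s1.png

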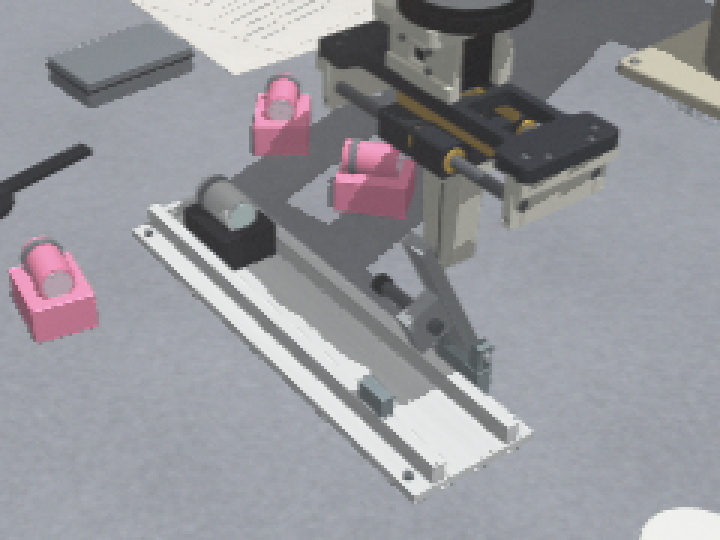

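The finger is behind the flag and has turned it to about 0.4 rad. I'll carry on along the arc.

```bash
python3 -m inch '[[[4,0.6,0,0,0,0],[6,3.5,0,0,0,0],[6,4,0,0,0,0],[5,4,0,0,0,0],[5,4.5,0,0,0,0],[4.5,4.5,0,0,0,0],[4.5,6,0,0,0,0],[4,6,0,0,0,0]]]'
python3 -m inch '[[[3.5,6,0,0,0,0],[3,6,0,0,0,0],[2,6,0,0,0,0],[1.5,6,0,0,0,0],[1,6,0,0,0,0],[0.5,5,0,0,0,0],[0.5,4,0,0,0,0]]]'
python3 - <<'E'
from h import *
st(); cv2.imwrite('pics/s2.png',cam('scene')['image'][150:330,220:460].repeat(3,0).repeat(3,1))
E
```

```text
t: 4.5
tool_pos: [0.611, 0.1244, 0.0927]
orientation: [-1.57, 0.055, -0.055]
force: [0.1, -0.3, 1.2]
opening: 0.0004
t: 5.38
tool_pos: [0.6225, 0.1237, 0.0575]
orientation: [-1.57, 0.055, -0.054]
force: [-26.0, -2.9, 47.9]
opening: 0.0006
t 5.38 bed xyz mm [ 28.9 116.1  57.5] F bed [-25.74  -4.68  47.93] open 0.0006 toolx·ey 0.000 tooly [-0.001 -0.    -1.   ]
```

View pics/s2.png

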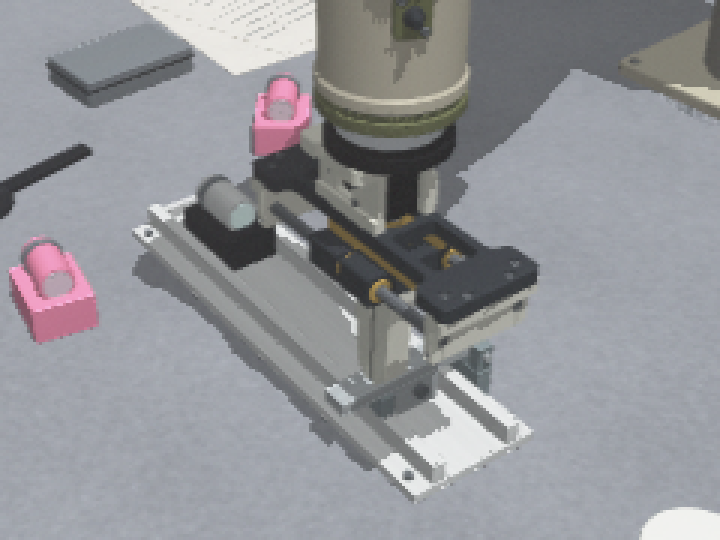

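The flag is down on its hard end (48 N at the fingertip). I'll lift off, confirm, and look at the space behind the block.

```bash
python3 -m inch '[[[0,-5,0,0,0,0],[0,-25,0,0,0,0],[0,-40,0,0,0,0],[0,-40,-30,0,0,0],[0,0,-60,0,0,0],[0,0,-60,0,0,0],[0,0,0,0,0,0]]]'
python3 - <<'E'
from h import *
s=st(); print(s['q'].round(3))
c=cam('scene');cv2.imwrite('pics/s3.png',cv2.resize(c['image'][190:330,240:420],None,fx=4.3,fy=4.3,interpolation=cv2.INTER_CUBIC))
c=cam('top');cv2.imwrite('pics/t3.png',cv2.resize(c['image'][195:270,220:410],None,fx=4.2,fy=4.2,interpolation=cv2.INTER_CUBIC))
E
```

```text
t: 6.3
tool_pos: [0.612, -0.0303, 0.1641]
orientation: [-1.571, 0.059, -0.059]
force: [-0.3, 1.4, 0.3]
opening: 0.0004
t 6.30 bed xyz mm [ 29.1 -38.3 164.1] F bed [-0.38  1.34  0.3 ] open 0.0004 toolx·ey -0.005 tooly [ 0.    -0.001 -1.   ]
[-1.320e-01  2.000e-01  1.526e+00 -1.000e-03  1.415e+00 -1.628e+00]
```

View pics/s3.png

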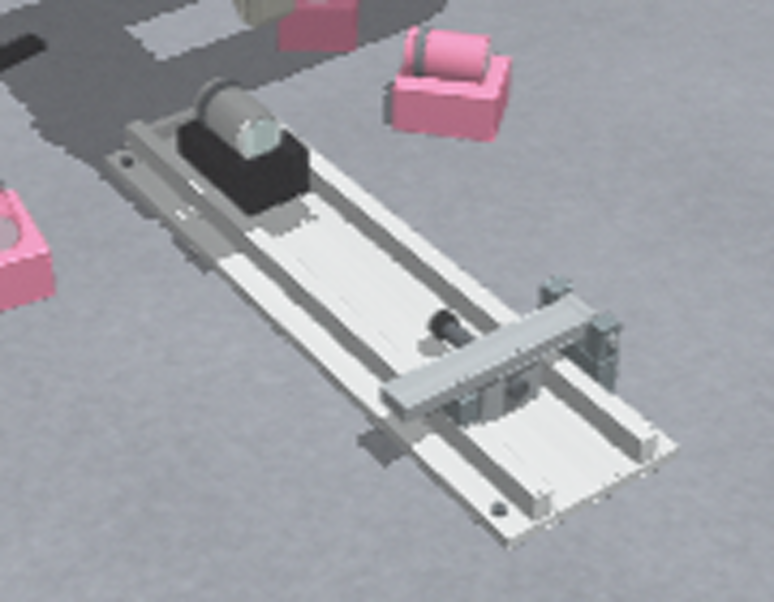

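View pics/t3.png

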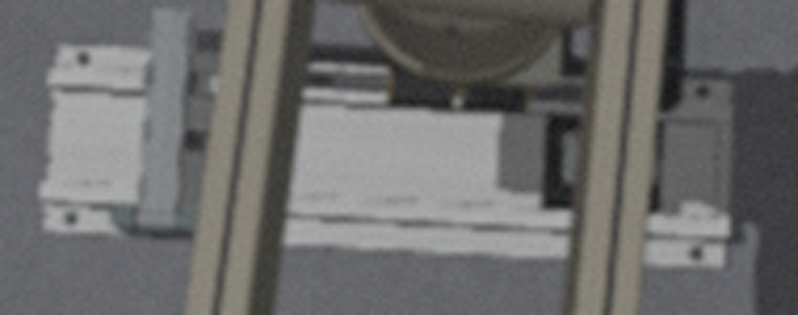

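The flag is level across the channel with the screw tip pointing at the block. Space behind the block is limited by the cross piece, so I'll turn the tool 90° to put the closed fingers' 15 mm side along the channel.

```bash
python3 -m inch '[[[0,0,0,0,0.1745,0],[0,0,0,0,0.1745,0],[0,0,0,0,0.1745,0],[0,0,0,0,0.1745,0],[0,0,0,0,0.1745,0],[0,0,0,0,0.1745,0],[0,0,0,0,0.1745,0],[0,0,0,0,0.1745,0]]]'
python3 -m inch '[[[0,0,0,0,0.1748,0],[40,0,-9,0,0,0],[40,0,-10,0,0,0],[39,0,-10,0,0,0],[0,0,0,0,0,0],[0,0,0,0,0,0]]]'
python3 - <<'E'
from h import *
s=st(); print(s['q'].round(3))
c=cam('wrist');cv2.imwrite('pics/w4.png',c['image'])
c=cam('scene');cv2.imwrite('pics/s4.png',cv2.resize(c['image'][130:270,200:380],None,fx=4.2,fy=4.2,interpolation=cv2.INTER_CUBIC))
E
```

```text
t: 7.4
tool_pos: [0.6123, -0.024, 0.1639]
orientation: [-1.255, 1.134, -1.134]
force: [-0.5, -1.2, -0.0]
opening: 0.0005
t: 8.15
tool_pos: [0.5754, -0.1412, 0.164]
orientation: [-1.175, 1.26, -1.259]
force: [0.1, 0.8, -0.2]
opening: 0.0006
t 8.15 bed xyz mm [   0.4 -151.5  164. ] F bed [ 0.01  0.81 -0.23] open 0.0006 toolx·ey -1.000 tooly [ 0.     0.001 -1.   ]
[-3.280e-01  1.470e-01  1.585e+00  1.000e-03  1.409e+00 -2.590e-01]
```

View pics/w4.png

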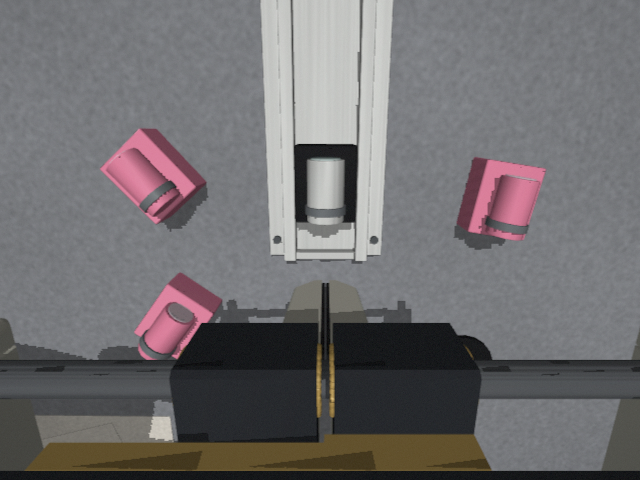

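View pics/s4.png

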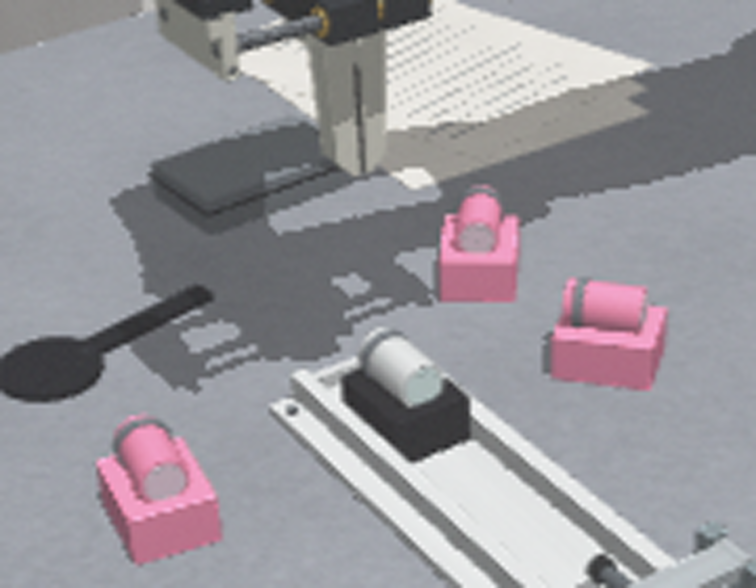

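```bash
python3 - <<'E'
from h import *
c=cam('wrist'); B=lambda p:np.round([(p[:2]-o)@ex*1000,(p[:2]-o)@ey*1000],1)
i=c['image'][130:280,250:410]; cv2.imwrite('pics/w5.png',cv2.resize(i,None,fx=4,fy=4,interpolation=cv2.INTER_CUBIC))
for n,u,v,z in [('blk rear',300,222,.038),('blk rear R',356,222,.038),('blk front L',296,146,.038),('front R',356,146,.038),('bar in',325,248,.024),('bar out',325,262,.024),('bar in lo',325,248,.012),('bar out',325,262,.008),('fence in L',294,240,.024),('fence in R',356,240,.024)]:
    print(n,B(ray(c,u,v,z)))
t=np.array([*(o+ey*(-.1515)),.156]); print(proj(c,t))
E
```

```text
blk rear [ -19.7 -140.3]
blk rear R [  24.8 -140.3]
blk front L [-21.7 -81.8]
front R [ 23.3 -81.7]
bar in [   0.2 -166.4]
bar out [   0.3 -179.1]
bar in lo [   0.2 -170.3]
bar out [   0.3 -184.9]
fence in L [ -26.  -159.4]
fence in R [  26.4 -159.3]
[324.49313517 300.25113673]
```

View pics/w5.png

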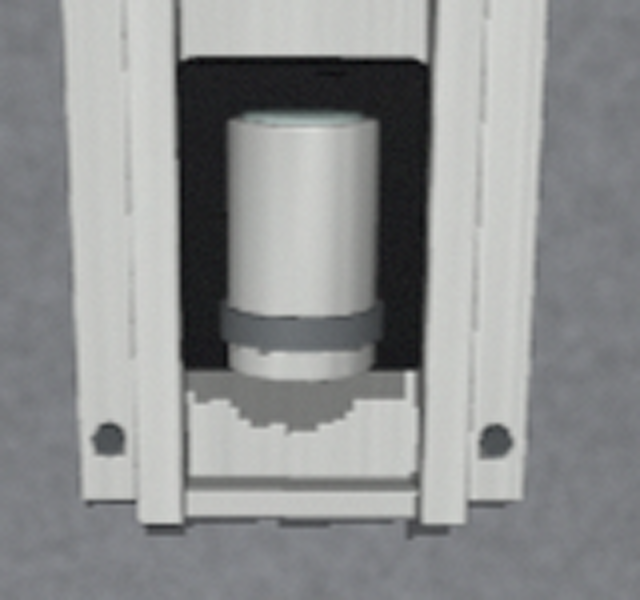

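The wrist view shows the block spanning bed y -141…-81 and the rear cross-bar's inner face at about -168. I'll go down into the gap with the fingers centred at -154.5.

```bash
python3 -m inch '[[[3,20,0,0,0,0],[0,30,0,0,0,0],[0,30,0,0,0,0],[0,20,0,0,0,0],[0,0,0,0,0,0]]]'
python3 -c "
from h import *; st()"
python3 -m inch '[[[0,8,0,0,0,0],[0,8,0,0,0,0],[0,8,0,0,0,0],[0,8,0,0,0,0],[0,7,0,0,0,0],[0,0,0,0,0,0]]]'
python3 -c "
from h import *; st()
c=cam('wrist');cv2.imwrite('pics/w6.png',c['image'][100:480])"
```

```text
t: 8.93
tool_pos: [0.573, -0.145, 0.0614]
orientation: [-1.178, 1.264, -1.257]
force: [-0.5, -0.1, -0.3]
opening: 0.0005
t 8.93 bed xyz mm [  -1.8 -155.4   61.4] F bed [-0.53 -0.15 -0.29] open 0.0005 toolx·ey -1.000 tooly [-0.004  0.001 -1.   ]
t: 9.68
tool_pos: [0.5741, -0.1455, 0.0242]
orientation: [-1.176, 1.262, -1.259]
force: [0.2, -0.7, 0.5]
opening: 0.0008
t 9.68 bed xyz mm [  -0.6 -155.8   24.2] F bed [ 0.26 -0.65  0.5 ] open 0.0008 toolx·ey -1.000 tooly [-0.001  0.001 -1.   ]
```

View pics/w6.png

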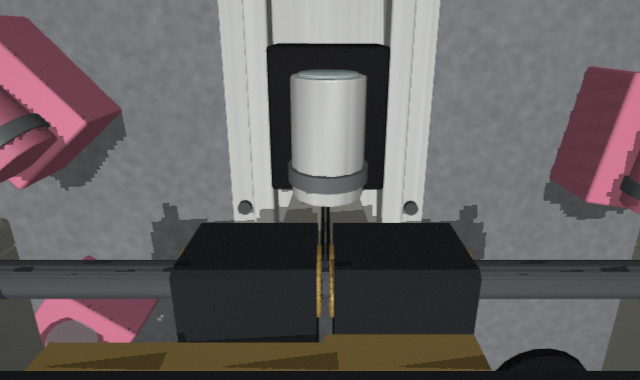

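Fingers are centred behind the block. I'll measure the screw tip quickly before pushing.

```bash
python3 - <<'E'
from h import *
c=cam('top'); cv2.imwrite('pics/t7.png',cv2.resize(c['image'][200:265,225:325],None,fx=7,fy=7,interpolation=cv2.INTER_CUBIC))
s=cam('scene'); cv2.imwrite('pics/s7.png',cv2.resize(s['image'][240:300,320:400],None,fx=9,fy=9,interpolation=cv2.INTER_CUBIC))
for y in (55,65,75,85):
    P=[*(o+ey*y/1000),.028]; print(y,((proj(c,P)-[225,200])*7).round(),((proj(s,P)-[320,240])*9).round())
E
```

```text
55 [433. 204.] [167. 197.]
65 [401. 202.] [193. 219.]
75 [369. 201.] [220. 242.]
85 [337. 199.] [247. 265.]
```

View pics/t7.png

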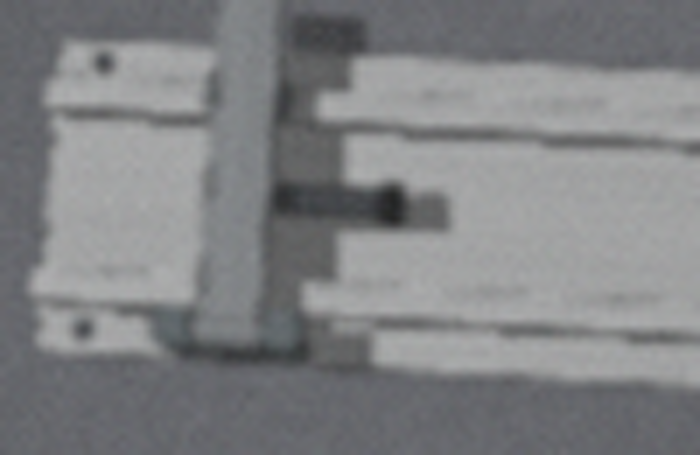

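View pics/s7.png

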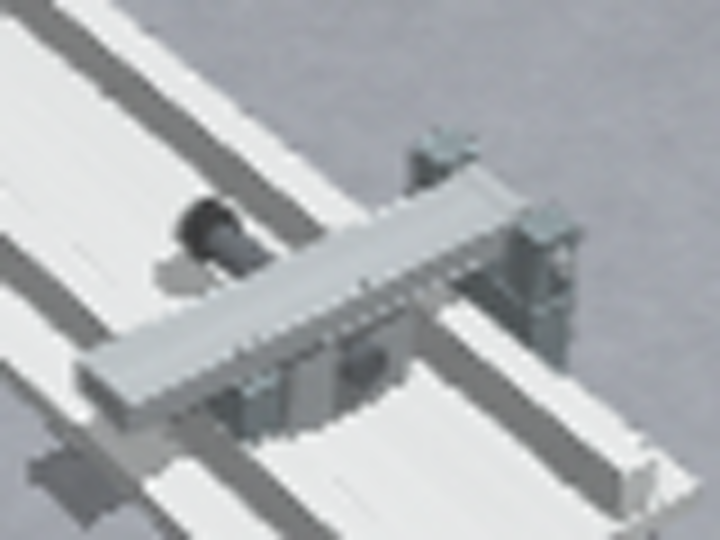

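Screw tip end is at bed y ≈ 64.5 in both views, so contact should come at TCP y ≈ -3. I'll push gently and read the drag.

```bash
python3 -m inch '[[[-2,0,0,0,0,0],[-2,0,0,0,0,0],[-2,0,0,0,0,0],[-2,0,0,0,0,0],[-2,0,0,0,0,0],[-2,0,0,0,0,0]]]'
python3 -c "
from h import *; st()"
python3 -m inch '[[[-4,0,0,0,0,0],[-5,0,0,0,0,0],[-5,0,0,0,0,0],[-5,0,0,0,0,0],[-5,0,0,0,0,0],[-5,0,0,0,0,0]]]'
python3 -c "
from h import *; st()"
```

```text
t: 10.58
tool_pos: [0.5758, -0.134, 0.0254]
orientation: [-1.175, 1.26, -1.261]
force: [-0.4, -4.9, 2.3]
opening: 0.0004
t 10.57 bed xyz mm [   0.3 -144.2   25.4] F bed [-0.02 -4.96  2.31] open 0.0004 toolx·ey -1.000 tooly [ 0.001 -0.001 -1.   ]
t: 11.32
tool_pos: [0.5778, -0.1049, 0.0254]
orientation: [-1.175, 1.26, -1.261]
force: [-0.1, -4.4, 2.6]
opening: 0.0006
t 11.32 bed xyz mm [   0.3 -115.1   25.4] F bed [ 0.21 -4.43  2.58] open 0.0006 toolx·ey -1.000 tooly [ 0. -0. -1.]
```

Drag is about 4.5–5 N. I'll advance to about 12 mm short of contact.

```bash
python3 -m inch '[[[-6,0,0,0,0,0],[-6,0,0,0,0,0],[-6,0,0,0,0,0],[-6,0,0,0,0,0],[-6,0,0,0,0,0],[-6,0,0,0,0,0],[-6,0,0,0,0,0],[-6,0,0,0,0,0]]]'
python3 -c "
from h import *; st()"
python3 -m inch '[[[-6,0,0,0,0,0],[-6,0,0,0,0,0],[-6,0,0,0,0,0],[-6,0,0,0,0,0],[-6,0,0,0,0,0],[-6,0,0,0,0,0],[-6,0,0,0,0,0],[-4,0,0,0,0,0]]]'
python3 -c "
from h import *; st()
c=cam('scene');cv2.imwrite('pics/s8.png',cv2.resize(c['image'][190:330,240:420],None,fx=4.2,fy=4.2))"
```

```text
t: 12.32
tool_pos: [0.5812, -0.057, 0.0254]
orientation: [-1.175, 1.26, -1.261]
force: [-0.7, -6.9, 3.1]
opening: 0.0001
t 12.32 bed xyz mm [  0.2 -67.1  25.4] F bed [-0.17 -6.95  3.14] open 0.0001 toolx·ey -1.000 tooly [ 0.    -0.001 -1.   ]
t: 13.32
tool_pos: [0.5843, -0.0111, 0.0254]
orientation: [-1.176, 1.26, -1.261]
force: [-1.0, -5.8, 3.1]
opening: 0.0002
t 13.32 bed xyz mm [  0.2 -21.   25.4] F bed [-0.6  -5.83  3.08] open 0.0002 toolx·ey -1.000 tooly [ 0. -0. -1.]
```

View pics/s8.png

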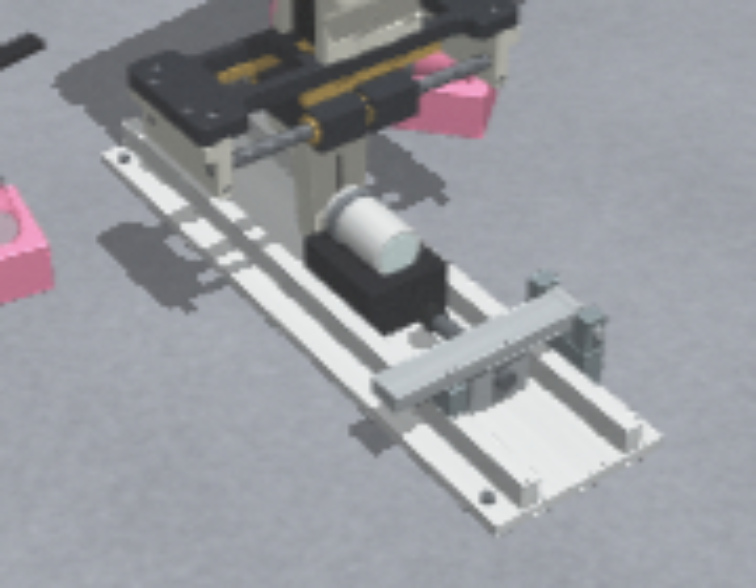

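```bash
for i in 1; do python3 -m inch '[[[-1.5,0,0,0,0,0],[-1.5,0,0,0,0,0],[-1.5,0,0,0,0,0],[-1.5,0,0,0,0,0]]]'; done
python3 -c "
from h import *; st()"
python3 -m inch '[[[-1.5,0,0,0,0,0],[-1.5,0,0,0,0,0],[-1,0,0,0,0,0],[-1,0,0,0,0,0]]]'
python3 -c "
from h import *; st()"
python3 -m inch '[[[-0.5,0,0,0,0,0],[-0.5,0,0,0,0,0],[-0.5,0,0,0,0,0],[-0.5,0,0,0,0,0]]]'
python3 -c "
from h import *; st()"
```

```text
t: 13.88
tool_pos: [0.5847, -0.0054, 0.0254]
orientation: [-1.176, 1.26, -1.261]
force: [-0.2, -5.8, 3.4]
opening: 0.0003
t 13.88 bed xyz mm [  0.2 -15.4  25.4] F bed [ 0.17 -5.83  3.42] open 0.0003 toolx·ey -1.000 tooly [ 0.    -0.001 -1.   ]
t: 14.38
tool_pos: [0.5851, -0.0005, 0.0254]
orientation: [-1.176, 1.26, -1.261]
force: [-0.3, -6.0, 3.2]
opening: 0.0007
t 14.38 bed xyz mm [  0.2 -10.4  25.4] F bed [ 0.07 -6.04  3.21] open 0.0007 toolx·ey -1.000 tooly [ 0.    -0.001 -1.   ]
t: 14.88
tool_pos: [0.5852, 0.0015, 0.0254]
orientation: [-1.176, 1.26, -1.261]
force: [-0.6, -6.4, 3.1]
opening: 0.0005
t 14.88 bed xyz mm [ 0.2 -8.4 25.4] F bed [-0.16 -6.38  3.09] open 0.0005 toolx·ey -1.000 tooly [ 0.    -0.001 -1.   ]
```

```bash
for i in 1; do python3 -m inch '[[[-0.5,0,0,0,0,0],[-0.5,0,0,0,0,0]]]'; done; python3 -c "
from h import *; st()"
python3 -m inch '[[[-0.5,0,0,0,0,0],[-0.5,0,0,0,0,0]]]' >/dev/null; python3 -c "
from h import *; st()"
python3 -m inch '[[[-0.5,0,0,0,0,0],[-0.5,0,0,0,0,0]]]' >/dev/null; python3 -c "
from h import *; st()"
```

```text
t: 15.12
tool_pos: [0.5852, 0.0025, 0.0254]
orientation: [-1.176, 1.26, -1.261]
force: [-0.2, -6.1, 3.2]
opening: 0.0004
t 15.12 bed xyz mm [ 0.2 -7.4 25.4] F bed [ 0.24 -6.07  3.2 ] open 0.0004 toolx·ey -1.000 tooly [ 0.    -0.001 -1.   ]
t 15.38 bed xyz mm [ 0.2 -6.4 25.4] F bed [ 0.14 -6.37  3.88] open 0.0011 toolx·ey -1.000 tooly [ 0.    -0.001 -1.   ]
t 15.62 bed xyz mm [ 0.2 -5.4 25.4] F bed [-0.12 -5.65  2.99] open 0.0007 toolx·ey -1.000 tooly [ 0.    -0.001 -1.   ]
```

```bash
python3 -m inch '[[[-0.5,0,0,0,0,0],[-0.5,0,0,0,0,0]]]' >/dev/null; python3 -c "
from h import *; st()"
python3 -m inch '[[[-0.3,0,0,0,0,0],[-0.3,0,0,0,0,0]]]' >/dev/null; python3 -c "
from h import *; st()"
python3 -m inch '[[[-0.3,0,0,0,0,0],[-0.3,0,0,0,0,0]]]' >/dev/null; python3 -c "
from h import *; st()"
```

```text
t 15.88 bed xyz mm [ 0.2 -4.5 25.4] F bed [-0.38 -7.75  4.89] open 0.0006 toolx·ey -1.000 tooly [ 0.    -0.001 -1.   ]
t 16.12 bed xyz mm [ 0.2 -4.3 25.4] F bed [ 0.21 -7.96  3.18] open 0.0005 toolx·ey -1.000 tooly [ 0.    -0.001 -1.   ]
t 16.38 bed xyz mm [ 0.2 -4.  25.4] F bed [-0.22 -9.75  3.78] open 0.0005 toolx·ey -1.000 tooly [ 0.    -0.002 -1.   ]
```

Contact felt at y ≈ -4.6, and drag is about 6.1 N, so I want about 16 N in total.

```bash
python3 -m inch '[[[-0.3,0,0,0,0,0],[-0.3,0,0,0,0,0]]]' >/dev/null; python3 -c "
from h import *; st()"
python3 -m inch '[[[-0.3,0,0,0,0,0],[-0.3,0,0,0,0,0]]]' >/dev/null; python3 -c "
from h import *; st()"
python3 -m inch '[[[-0.2,0,0,0,0,0],[-0.2,0,0,0,0,0]]]' >/dev/null; python3 -c "
from h import *; st()"
```

```text
t 16.62 bed xyz mm [ 0.2 -3.8 25.4] F bed [  0.   -11.45   2.94] open 0.0001 toolx·ey -1.000 tooly [ 0.    -0.002 -1.   ]
t 16.88 bed xyz mm [ 0.2 -3.5 25.4] F bed [ -1.15 -13.03   3.97] open 0.0007 toolx·ey -1.000 tooly [-0.    -0.003 -1.   ]
t 17.12 bed xyz mm [ 0.2 -3.3 25.4] F bed [ -0.83 -13.04   3.87] open 0.0008 toolx·ey -1.000 tooly [-0.    -0.003 -1.   ]
```

```bash
python3 -m inch '[[[-0.3,0,0,0,0,0],[-0.3,0,0,0,0,0]]]' >/dev/null; python3 -c "
from h import *; st()"
python3 -m inch '[[[-0.3,0,0,0,0,0],[-0.1,0,0,0,0,0]]]' >/dev/null; python3 -c "
from h import *; st()"
```

```text
t 17.38 bed xyz mm [ 0.2 -3.  25.4] F bed [  0.49 -14.68   2.62] open 0.0007 toolx·ey -1.000 tooly [-0.    -0.003 -1.   ]
t 17.62 bed xyz mm [ 0.2 -2.9 25.4] F bed [ -1.74 -16.42   4.84] open 0.0007 toolx·ey -1.000 tooly [-0.    -0.004 -1.   ]
```

About 10 N on the tip by both force and compression. Holding for a second.

```bash
for i in 1 ; do python3 -m inch '[[[0,0,0,0,0,0],[0,0,0,0,0,0],[0,0,0,0,0,0]]]' >/dev/null; python3 -c "
from h import *; st()"; done;  python3 -m inch '[[[0,0,0,0,0,0],[0,0,0,0,0,0],[0,0,0,0,0,0]]]' >/dev/null; python3 -c "
from h import *; st()";  python3 -m inch '[[[0,0,0,0,0,0],[0,0,0,0,0,0],[0,0,0,0,0,0]]]' >/dev/null; python3 -c "
from h import *; st()"
```

```text
t 18.00 bed xyz mm [ 0.2 -2.9 25.4] F bed [ -0.98 -15.71   4.56] open 0.0003 toolx·ey -1.000 tooly [-0.    -0.004 -1.   ]
t 18.38 bed xyz mm [ 0.2 -2.9 25.4] F bed [ -0.58 -15.59   2.86] open 0.0004 toolx·ey -1.000 tooly [-0.    -0.004 -1.   ]
t 18.75 bed xyz mm [ 0.2 -2.9 25.4] F bed [ -0.27 -16.11   3.6 ] open 0.0004 toolx·ey -1.000 tooly [-0.    -0.004 -1.   ]
```

Held for 1.1 s at about 15.9 N total, so about 10 N on the tip. Now backing off slowly.

```bash
python3 -m inch '[[[0.2,0,0,0,0,0],[0.2,0,0,0,0,0],[0.2,0,0,0,0,0],[0.2,0,0,0,0,0],[0.2,0,0,0,0,0],[0.2,0,0,0,0,0],[0.2,0,0,0,0,0],[0.2,0,0,0,0,0]]]' >/dev/null; python3 -c "
from h import *; st()";  python3 -m inch '[[[0.2,0,0,0,0,0],[0.2,0,0,0,0,0],[0.2,0,0,0,0,0],[0.2,0,0,0,0,0],[0.2,0,0,0,0,0],[0.2,0,0,0,0,0],[0.2,0,0,0,0,0],[0.2,0,0,0,0,0]]]' >/dev/null; python3 -c "
from h import *; st()"
python3 -m inch '[[[0.2,0,0,0,0,0],[0.2,0,0,0,0,0],[0.2,0,0,0,0,0],[0.2,0,0,0,0,0],[0.2,0,0,0,0,0],[0.2,0,0,0,0,0],[0.2,0,0,0,0,0],[0.2,0,0,0,0,0]]]' >/dev/null; python3 -c "
from h import *; st()"
```

```text
t 19.75 bed xyz mm [ 0.2 -3.  25.4] F bed [-0.17 -7.86  3.96] open 0.0004 toolx·ey -1.000 tooly [ 0.    -0.002 -1.   ]
t 20.75 bed xyz mm [ 0.1 -3.2 25.1] F bed [ 0.99 -3.36  2.  ] open 0.0009 toolx·ey -1.000 tooly [ 0.  0. -1.]
t 21.75 bed xyz mm [-0.  -5.  25.1] F bed [ 0.23  0.02 -0.43] open 0.0006 toolx·ey -1.000 tooly [-0.  0. -1.]
```

The finger came free while the block had barely moved. I'll withdraw backwards, then up.

```bash
python3 -m inch '[[[1,0,0,0,0,0],[3,0,0,0,0,0],[5,0,0,0,0,0],[8,0,0,0,0,0],[8,0,0,0,0,0],[0,-10,0,0,0,0],[0,-30,0,0,0,0],[0,-40,0,0,0,0]]]' >/dev/null; python3 -m inch '[[[10,-40,0,0,0,0],[50,-40,0,0,0,0],[50,0,0,0,0,0],[50,0,0,0,0,0],[40,0,0,0,0,0],[0,0,0,0,0,0],[0,0,0,0,0,0]]]' >/dev/null
python3 - <<'E'
from h import *
st()
c=cam('scene');cv2.imwrite('pics/s9.png',cv2.resize(c['image'],(800,600)))
cv2.imwrite('pics/s9c.png',cv2.resize(c['image'][210:320,280:420],None,fx=5.4,fy=5.4,interpolation=cv2.INTER_CUBIC))
c=cam('top');cv2.imwrite('pics/t9.png',c['image'])
cv2.imwrite('pics/t9c.png',cv2.resize(c['image'][195:270,220:410],None,fx=4.2,fy=4.2,interpolation=cv2.INTER_CUBIC))
E
```

```text
t 23.62 bed xyz mm [ 1.000e-01 -2.284e+02  1.846e+02] F bed [-0.69 -0.19  0.4 ] open 0.0004 toolx·ey -1.000 tooly [ 0.  0. -1.]
```

View pics/s9.png

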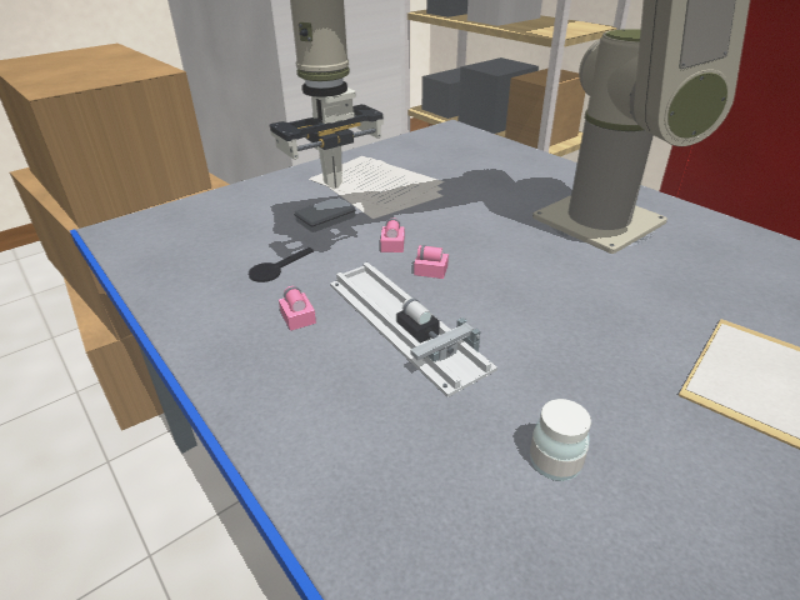

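View pics/t9c.png

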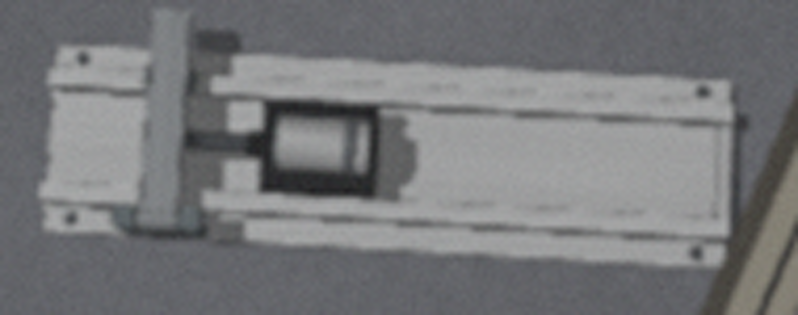

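View pics/s9c.png

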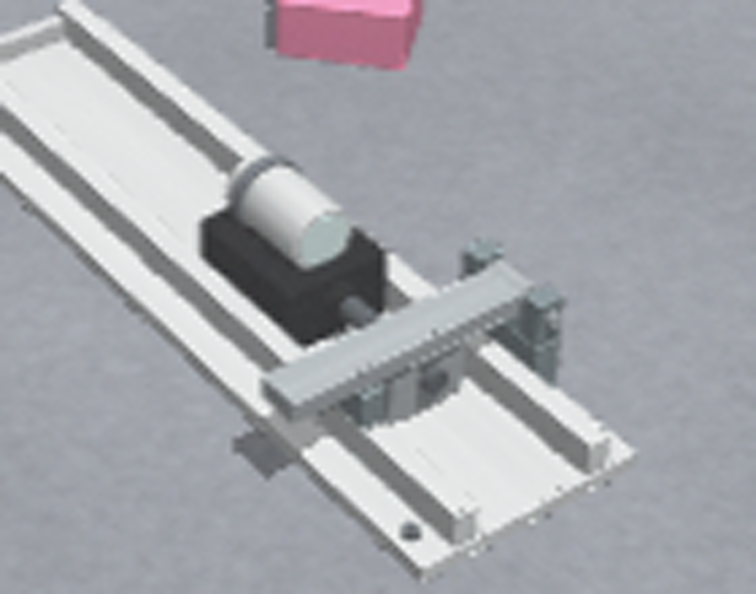

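The pictures show the flag level, the block flush against the rubber tip and still in the channel, and the bystanders where they were. The gripper is well clear with its force reading near zero, so I'll hand in.

```bash
python3 -c "
from plant import robot; print(robot.close_job())"
```

```text
the job is handed in; nothing more can be done
None
```

The job is handed in, at about 24 s of the 70 s allowed; no verdict came back.

- **Flag:** I flipped it down with the closed fingers until it met its hard end. That took about 48 N at the fingertip for a moment, because I pushed slightly past the end.
- **Pressing:** I pushed the black block along the channel with the closed fingers. The drag was about 6 N, and contact with the tip came 1.7 mm before the final press position. I held about 15.9 N in total for just over a second, which is about 10 N on the tip by both force and spring compression.
- **Backing off:** I withdrew in 0.2 mm steps. The block barely moved as the finger came free, so it should still carry the spring's residual force. I could not measure that force directly.
- **Last checks:** The final pictures show the flag level and the block in its channel against the tip. From the finger's last position its centre is about 78 mm before the stop's origin. The bystanders and pink look-alikes looked unmoved. The gripper was clear of everything, with its force reading near zero.

No check failed. The drag reading varied between 4.4 and 7 N along the slide, so the tip force is good to about 1 N.

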